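True up a brass lens-frame corner with a square and lock it with the spring clip

ROBOT

A 7-joint arm with a two-finger parallel gripper is mounted at the origin on the work surface. World frame = base frame: x ahead of the robot, y to its left, z up, the work surface at z = 0. Lengths are in m, angles in rad, forces in N, time in s.
With the tool pointing down it reaches from about 0.4 to 0.875 m from the base axis. Payload 6.5 kg.
Tool frame: the origin (TCP) lies at the very end of the fingers, on their centre line; the grasp point (between the pads) lies 19 mm behind it; z points along the fingers, y is the line along which they close (so a half turn about z gives the same grasp; the last joint's range is limited). The gripper opens to 85 mm and grips with 20 to 120 N. Pads are 22 mm wide; open, the fingers measure 114 mm over their backs; the gripper's body (76 mm by 85 mm) begins 54 mm behind the grasp point. The pads swing forward as they close: fully open they stand 13 mm farther back than shut.
Start: joints at [1.156, 0.536, -0.004, 1.538, 0.003, 1.067, -0.071], TCP at [0.222, -0.611, 0.231] pointing down, gripper open.
Joint ranges: [-2.7, 2.7], [-0.37, 2.16], [-1.27, 1.26], [0.24, 2.4], [-1.31, 4.45], [0.19, 1.91], [-2.76, 2.76]. Speed limits (rad/s): [2.39, 2.39, 3.14, 3.14, 3.14, 3.14, 3.14].

INTERFACE

Orientations are given as a rotation vector (axis times angle).
In Python, from rig import readout, vision, workorder gives the robot as it stands.
- The arm moves only by the tool arm_command, never from a script. Its argument "increments" is one flat list of numbers, 7 for each row, row after row: the shift along the tool's x, y, z in cm, then the turn, a rotation vector about the tool's x, y, z in degrees, then the finger opening in cm, from 0 to 8.54. A call has 1 to 12 rows; each row is the pose to reach, as a shift and turn from the pose commanded when the call began, along the tool's axes at that moment; what a row does not reach only later rows make up. A row lasts 1/10 s, in which the tool goes at most 50 mm and 8.59 degrees, less where a joint would pass 70% of its speed; a pose out of reach is approached as far as the arm can. A call with a gripper value outside its range is refused whole. The fingers move at their own pace and stop on an object; "newtons" is the grip in N (left out, the last holds). Time passes only in rows, so rows that repeat a pose let the fingers close. It gives the time, the measured TCP pose, the force, the opening and the grip force at its end, in the units of the state.
- readout.get_obs(): the state, without advancing time (a new reading comes with each control period).
- vision.camera(name): name is "scene" or "top"; returns a dict with "img" (384x512x3 uint8, red, green, blue), "K" (3x3 intrinsics, pixels), "cam_to_world" (4x4, takes a point from camera to world coordinates). Camera axes: x right, y up, looking along -z (the intrinsics and any distortion apply to the point x, -y, -z); pixel columns grow to the right and rows downward; lengths in m; the calibration is good to about 2 mm. A picture is of the moment at which its call begins. There is no depth.
- workorder.hand_in(): hands the job in; it is judged then, once.
The state is a dict: "time_s": time; "joint_positions": joint angles; "qvel": joint speeds; "joint_torque": joint torques, N m; "position": TCP position; "orientation": TCP orientation; "wrist_force": force on the tool from outside, world axes, zero at the start; "moment": the same for the moment, N m; "grip_width": opening from 0.0 (shut) to 1.0 (fully open); "finger_force": force on a finger pad.
Only numpy, scipy, OpenCV 4.12 (cv2) and the standard library are available. Lean on these libraries where they do the work, as an engineer would, in place of code of your own. Each camera call takes 0.05 s, during which the arm holds its last target. There are 200 camera calls.

TASK

Take the square by its wooden grip, set it down inside the brass frame corner and press it home until both its legs sit flush, without a gap, against the fixed rail and the swinging stile, so that the stile is pushed out truly square; keep it pressed there for a moment. After that, push the red spring clip straight down fully home, until its bow sits over the lock pin, and lay the square flat back on the green mat (in either order), leaving the stile square and everything else undisturbed.

Things in the scene. Friction and masses are not known exactly. Their poses are not given: they have to be found in the camera images.
- corner: Fixed corner fixture: dark steel base plate 250 x 300 x 8 mm (x, y, z) flat on the table; origin at the centre of its underside. The inner corner (hinge axis) is at x = -90, y = -50 mm in this frame; the brass rail runs from there along +x, the swinging stile along about +y, so the corner opens towards +x +y. Tops of both bars: 32 mm above the table.
- inner_corner (a point): The inner corner: where the rail's face, and the stile's face, meet the hinge axis, at the height of the plate's top (8 mm above the table); axes as corner. A 7 mm radius hinge pin stands on it, 35 mm above the table at its top.
- lock_pin (a point): Cross hole of the steel lock pin (16 mm diameter, lying along x of corner, 50 mm above the table). The pin sticks out in +x from a grey lug 30 x 40 mm whose top is 65 mm above the table and whose centre is 35 mm in -x of this point.
- rail: Fixed brass rail, 236 x 26 x 24 mm. Origin on the hinge axis at table height, axes as corner. Its face is the plane y = 0 of this frame, looking to +y, from x = -26 to +210 mm. Plate, rail, stile and the square's legs are polished metal and slide easily on each other (friction 0.2).
- stile (a joint): Hinge angle of the swinging brass stile about the vertical axis at the inner corner (rad). 0 = exactly square to the rail; negative = leaning in over the corner (less than 90 degrees), as it starts (-0.12 to -0.28); positive = opened too far. It stays where it is left: friction about 0.25 N m. True enough is within 0.02 rad.
- stile_face (a point): A point on the inner face of the swinging stile (brass bar 26 x 190 x 24 mm), 90 mm from the hinge axis and 20 mm above the table. Turns with joint stile: x points straight out of the face into the corner, y along the bar away from the hinge.
- square: Loose try square, 0.4 kg: two aluminium legs 140 mm long from the heel, 24 wide, 20 thick, with a gusset and an upright wooden grip. Origin under the middle of the grip, at the underside. Outer faces: the planes x = -46 mm (leg along y) and y = -46 mm (leg along x); the heel is cut away for 18 mm along each leg to clear the hinge pin. Seated in the corner, its axes agree with corner's.
- square_grip (a point): Top middle of the square's dark wooden grip, 80 mm above the underside. The grip is 24 mm wide, 60 mm long and stands 6 to 80 mm above the underside; its length runs along the bisector of +x and +y, so it is gripped across that.
- square_heel (a point): Outer heel point of the square (where the outer faces of the legs would meet), at the underside: x = y = -46 mm from its origin.
- mat: Fixed green mat 200 x 200 x 4 mm on which the square lies at the start; origin at the centre of its underside.
- clip (a joint): How far the red spring clip (R-shaped spring cotter) has been pushed down (m): 0 = its straight leg just started in the cross hole of the lock pin, 0.025 = fully home with the bow over the pin. It is a tight fit: pushing takes about 4 N all the way, it stays where it is left, and it stops solidly when home.
- clip_top (a point): Top of the clip's coil (coil 26 mm in diameter, 14 mm wide, axis along x of corner), the place to push straight down on. 131 mm above the table at the start, 106 mm when home; it moves with the clip. Seen from the inner corner it lies 70 mm in +x and 65 mm in -y of corner.
- prism_a: Clear glass prism section 70 x 33 x 94 mm standing in the wooden rack; leave alone. Origin: centre of its underside.
- prism_b: Sea-green glass prism section, as prism_a; leave alone.
- prism_c: Clear glass prism section, as prism_a; leave alone.
- wrench: Brass wrench 190 mm long lying on the table; leave alone.
- weight: Black iron weight, 76 mm across, 84 mm high, origin at the centre of its underside; leave alone.
- collar: Nickel-plated lens collar ring, 92 mm across, 22 mm high, origin at the centre of its underside; leave alone.
- flask: Amber bottle, 60 mm across, 140 mm high, origin at the centre of its underside; leave alone.
Not all that is in view belongs to the job. Several things look just like the square: the one meant starts farthest from the robot's base.

How it is judged:
On the way, in this order (a step that is already met when the one before it is completed fails the run):
1. Square flat on the plate, pressed on rail and stile at once (over 1 N each) for 0.3 s, heel within 4 mm of the inner corner, legs in line with both faces within 0.03 rad, stile true within 0.022 (contact force between square and rail above 1 N and contact force between square and stile above 1 N and horizontal distance between square_heel and inner_corner below 0.004 m and z of square_heel in the frame of inner_corner below 0.006 m and angle between the x axis of square and the x axis of rail, either way round below 0.03 rad and angle between the x axis of square and the x axis of stile_face, either way round below 0.03 rad and value of joint stile between -0.022 and 0.022 rad), for 0.3 s.
2. The spring clip is pushed down fully home over the pin (value of joint clip above 0.0235 m), for 0.2 s.
At the end, for the whole second after the job is handed in: The stile stands square to the rail within 0.022 rad, the clip is home (joint over 23.5 mm), and the square lies flat (within 0.05 rad) and at rest on the green mat, the middle of its grip within 90 mm of the mat's centre and its underside less than 9 mm above the mat's underside (value of joint stile between -0.022 and 0.022 rad and value of joint clip above 0.0235 m and horizontal distance between square and mat below 0.09 m and angle between square's own z axis and vertical below 0.05 rad and z of square in the frame of mat below 0.009 m and linear speed of square below 0.01 m/s); the robot touches nothing.
It fails at once if a prism, the wrench, the weight, the collar or the flask is moved by more than 20 mm or tipped (distance of any of prism_a, prism_b, prism_c, wrench, weight, collar, flask from where it was at the start of the episode above 0.02 m or angle between any of prism_a, prism_b, prism_c, wrench, weight, collar, flask's own z axis and vertical above 0.3 rad).
It also fails if it takes over 67 s, if anything falls off the work surface, if the arm or the gripper's body presses on something with over 40 N, if the wrist force passes 120 N, or if a joint passes its speed limit or range.

## Working session

There is one attempt and no reset: what is moved stays moved. The work goes in short steps, Python scripts to look and compute and a tool call to move; the robot and the scene stay as the last step left them, time stands still between calls to the robot, and variables do not carry over. Pictures are saved under pics/ and viewed, at most 10 in all, crops included, and the job is handed in when it is done.

Besides the shell and the picture viewer there is one more tool, called after "Emit:" as name(argument=value, ...) on one line, values as JSON. arm_command: Moves the arm, as the interface text tells. Its arguments: {"type":"object","properties":{"increments":{"type":"array"},"newtons":{"type":"number"}},"required":["increments"]}

```bash
ls; mkdir -p pics; python3 - <<'E'
from rig import readout, vision
import cv2, numpy as np
o=readout.get_obs(); print({k:np.round(v,3) for k,v in o.items()})
for n in("scene","top"):
    c=vision.camera(n); cv2.imwrite(f"pics/{n}0.png",c["img"][:,:,::-1]); np.savez(f"{n}0.npz",**c)
    print(n,c.keys(),c["K"],np.round(c["cam_to_world"],4))
E
```

```text
pics
{'time_s': np.float64(0.0), 'joint_positions': array([ 1.156,  0.537, -0.004,  1.539,  0.003,  1.067, -0.071]), 'qvel': array([-0.001,  0.001, -0.001,  0.001,  0.   , -0.001, -0.   ]), 'joint_torque': array([ 1.0000e-03, -5.8341e+01,  1.0490e+00, -2.5910e+01,  1.2000e-02,
        1.0000e-02, -0.0000e+00]), 'position': array([ 0.222, -0.61 ,  0.23 ]), 'orientation': array([-3.092e+00, -5.450e-01,  1.000e-03]), 'wrist_force': array([-0.173, -0.156,  0.282]), 'moment': array([-0.017,  0.054,  0.005]), 'finger_force': np.float64(0.0), 'grip_width': np.float64(0.998)}
scene dict_keys(['img', 'K', 'cam_to_world']) [[413.89818269   0.         251.04299615]
 [  0.         413.89818269 192.64333939]
 [  0.           0.           1.        ]] [[-0.4787 -0.748   0.4597  1.1481]
 [ 0.878  -0.4033  0.258   0.3356]
 [-0.0076  0.5271  0.8498  1.2464]
 [ 0.      0.      0.      1.    ]]
top dict_keys(['img', 'K', 'cam_to_world']) [[474.10739131   0.         254.14815117]
 [  0.         474.10739131 190.86530012]
 [  0.           0.           1.        ]] [[ 1.6300e-02  9.8320e-01 -1.8180e-01  1.9660e-01]
 [-9.9990e-01  1.5900e-02 -3.6000e-03  1.0900e-02]
 [-7.0000e-04  1.8190e-01  9.8330e-01  1.8644e+00]
 [ 0.0000e+00  0.0000e+00  0.0000e+00  1.0000e+00]]
```

```bash
python3 - <<'E'
import cv2
for n in("scene","top"):
    i=cv2.imread(f"pics/{n}0.png"); cv2.imwrite(f"pics/{n}0b.png",cv2.resize(i,(800,600),interpolation=cv2.INTER_CUBIC))
E
```

```text
(no output)
```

View pics/scene0b.png

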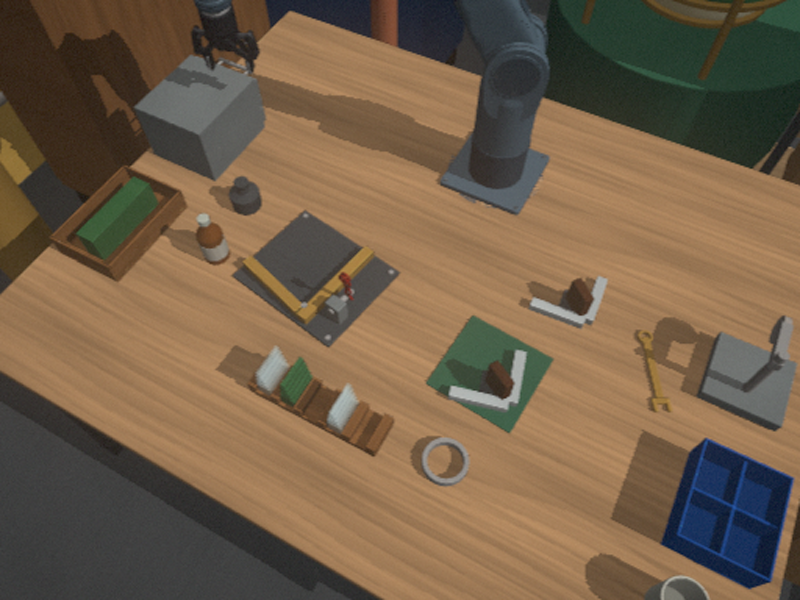

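View pics/top0b.png

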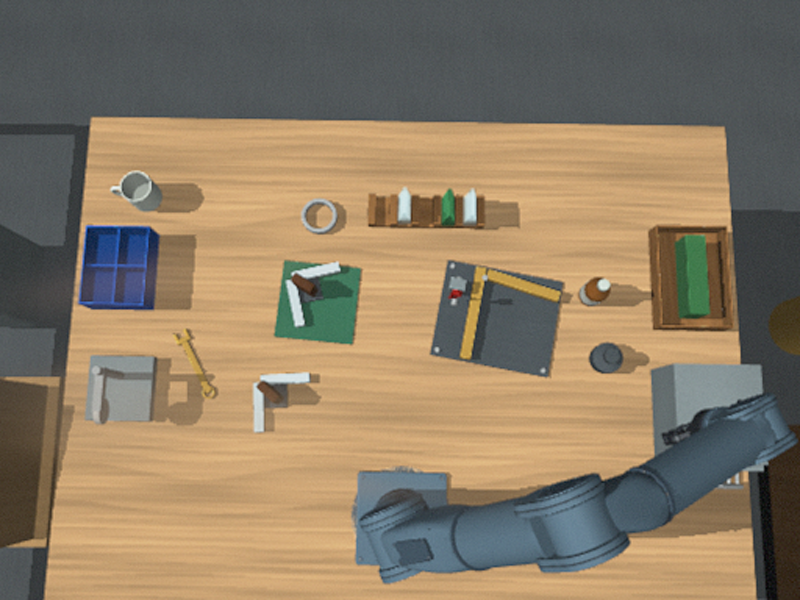

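The scene view shows the target square on the mat at about (490,380), its decoy at (580,300) and the corner fixture at about (318,275). In the top view the mat is at (318,302) with the square's heel at (293,275). The plate is at about (498,318) with its inner corner near (482,270), and the clip is at (456,294). Next I zoom in on all of these.

```bash
python3 - <<'E'
import cv2, numpy as np
t=cv2.imread("pics/top0.png"); s=cv2.imread("pics/scene0.png")
crops=[(t,170,160),(t,270,160),(s,270,195),(s,145,130)]
tiles=[]
for im,u,v in crops:
    tiles.append(cv2.resize(im[v:v+75,u:u+100] if im is t else im[v:v+90,u:u+120],(400,300),interpolation=cv2.INTER_NEAREST))
cv2.imwrite("pics/mos1.png",np.vstack([np.hstack(tiles[:2]),np.hstack(tiles[2:])]))
E
```

```text
(no output)
```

View pics/mos1.png

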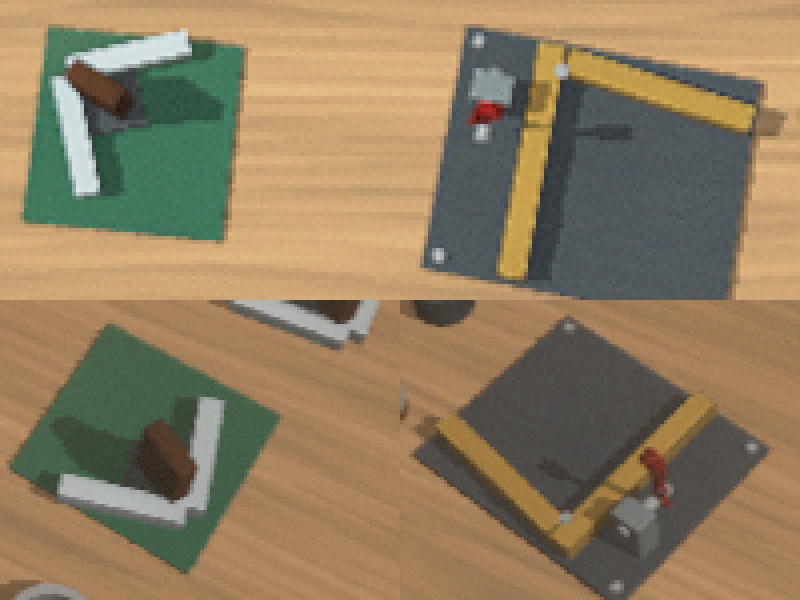

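The crops show clean colours: white legs, a brown grip, dark plate, gold bars, a white hinge pin and a red clip, seen in both views. I'll mask each of them and cast rays.

```bash
cat > h.py <<'E'
import cv2, numpy as np
def grab(n):
    from rig import vision
    return vision.camera(n)
def ray(c,uv,z):
    uv=np.asarray(uv,float).reshape(-1,2); K=c["K"]; M=c["cam_to_world"]
    d=np.c_[(uv[:,0]-K[0,2])/K[0,0],-(uv[:,1]-K[1,2])/K[1,1],-np.ones(len(uv))]@M[:3,:3].T
    o=M[:3,3]; return (o+d*((z-o[2])/d[:,2])[:,None])[:,:2]
def proj(c,p):
    M=c["cam_to_world"]; q=(np.asarray(p,float).reshape(-1,3)-M[:3,3])@M[:3,:3]
    return np.c_[q[:,0]/-q[:,2],-q[:,1]/-q[:,2]]*c["K"][0,0]+c["K"][:2,2]
def cols(c):
    i=c["img"]; h=cv2.cvtColor(i,cv2.COLOR_RGB2HSV).astype(int); H,S,V=h[...,0],h[...,1],h[...,2]
    return H,S,V
def inroi(c,m,center,r):
    # keep mask pixels whose table point lies within r of center
    v,u=np.nonzero(m); p=ray(c,np.c_[u,v],0.02); k=np.linalg.norm(p-center,axis=1)<r
    o=np.zeros(m.shape,np.uint8); o[v[k],u[k]]=255; return o
def blobs(m,amin=20):
    n,l,st,ce=cv2.connectedComponentsWithStats(m,connectivity=8)
    return [ (l==i) for i in range(1,n) if st[i,4]>=amin]
def rect(c,m,z):
    # minAreaRect of pixel mask cast to plane z (mm); returns centre, (long,short), angle of long axis deg
    v,u=np.nonzero(m); p=ray(c,np.c_[u,v],z)*1000
    (cx,cy),(w,h),a=cv2.minAreaRect(p.astype(np.float32))
    if w<h: w,h,a=h,w,a+90
    # long axis by PCA as a check
    q=p-p.mean(0); e=np.linalg.svd(q,full_matrices=False)[2][0]
    return np.round([cx,cy,w,h,a%180,*p.mean(0),np.degrees(np.arctan2(e[1],e[0]))%180],1), len(u)
E
cat > meas.py <<'E'
from h import *; import sys
cs={n:dict(np.load(f"{n}0.npz")) for n in("top","scene")}
for n,c in cs.items():
    H,S,V=cols(c)
    mat0=ray(c,[[203,193]],0)[0] if n=="top" else mat0; pl0=ray(c,[[318,204]],0)[0] if n=="top" else pl0
    print(n,mat0,pl0)
    g=inroi(c,(H>60)&(H<90)&(S>80),mat0,.2); 
    hull=lambda m:cv2.fillConvexPoly(np.zeros_like(m),cv2.convexHull(np.argwhere(m)[:,::-1].astype(np.int32)),255)
    print("mat",rect(c,hull(g),.004))
    w=inroi(c,(S<60)&(V>(150)),mat0,.13)
    for b in blobs(w): print(" leg",rect(c,b,.024),V[b].mean())
    b=inroi(c,(H<16)&(S>90)&(V<125)&(V>30),mat0,.13)
    for q in blobs(b): print(" grip",rect(c,q,.084))
    br=inroi(c,(H>15)&(H<30)&(S>130)&(V>120),pl0,.16)
    for q in blobs(br): print(" brass",rect(c,q,.032))
    dk=inroi(c,(V<110)&(S<90),pl0,.205)
    bb=max(blobs(dk),key=lambda x:x.sum()).astype(np.uint8)
    print(" plate",rect(c,hull(bb),.008))
    rd=inroi(c,((H<8)|(H>172))&(S>150)&(V>80),pl0,.25)
    for q in blobs(rd,6): print(" red",rect(c,q,.125))
    wh=inroi(c,(S<60)&(V>150),pl0,.2)
    for q in blobs(wh,3): print(" white z8/z35",rect(c,q,.008)[0][5:7],rect(c,q,.035)[0][5:7],q.sum())
E
python3 meas.py
```

```text
top [0.52935763 0.2219109 ] [ 0.49230573 -0.23716583]
mat (array([529. , 221.6, 199.7, 198.3,  85.2, 527.7, 221.6, 110.4]), 2431)
 leg (array([604.7, 227.7, 123.5,  26.2, 103.8, 607.5, 219.9, 101.1]), 176) 212.80113636363637
 leg (array([522.8, 276.8, 122.6,  25.4,  13.5, 519.6, 276.6,  15. ]), 193) 211.24870466321244
 grip (array([558. , 248.2,  66. ,  26.4,  59.8, 557.3, 247.4,  54.7]), 104)
 brass (array([ 503.9, -172.2,  235.8,   26.7,  169.8,  499.8, -171.7,  170. ]), 383)
 brass (array([ 575.1, -296.7,  186.5,   28.2,   72.6,  574.5, -297.4,   72. ]), 316)
 plate (array([ 494.1, -236. ,  303.7,  249.4,   79.6,  486.8, -230.7,   70.2]), 4489)
 red (array([ 531.3, -120.2,   30. ,   15.2,   90.9,  531.7, -121.1,  112.5]), 28)
 white z8/z35 [ 628.  -121.5] [ 621.7 -119.6] 6
 white z8/z35 [ 582.1 -133.9] [ 576.5 -131.8] 52
 white z8/z35 [ 599.9 -205. ] [ 594.  -201.8] 9
 white z8/z35 [ 534.9 -124.6] [ 529.9 -122.7] 9
 white z8/z35 [412.3 -82.8] [409.2 -81.4] 6
 white z8/z35 [ 362.9 -349.1] [ 360.5 -343.9] 6
scene [0.52935763 0.2219109 ] [ 0.49230573 -0.23716583]
mat (array([546.4, 244.1, 166.6, 150.2, 174.8, 556.6, 252.6, 165.1]), 1711)
 leg (array([563.9, 254. , 189.4,  95.7, 148.5, 567.5, 249.6, 148.2]), 424) 174.6933962264151
 grip (array([575.5, 255.8,  76.5,  35.8,  49.2, 574.6, 257.5,  44.8]), 166)
 brass (array([ 490.4, -259.9,  237.1,  221.2,  169.9,  534.8, -219.7,  131.9]), 725)
 plate (array([ 462. , -286.2,  203. ,  187. ,  170.2,  461.4, -281.7,   19. ]), 2164)
 red (array([ 540.3, -117.1,   30.5,   13.5,   46.2,  539.4, -118.2,   53.7]), 28)
 white z8/z35 [ 522.5 -141.2] [ 536.1 -130.8] 4
```

```bash
cat > inc.py <<'E'
# usage: inc.py x y z yawY [x y z yawY ...]  (mm, deg) -> tool increments from measured pose
import sys, numpy as np
from rig import readout
from scipy.spatial.transform import Rotation as R
o=readout.get_obs(); p=o["position"]; r=R.from_rotvec(o["orientation"])
y=r.as_matrix()[:,1]; print("t %.2f pos"%o["time_s"],np.round(p*1000,1),"yawY %.2f"%np.degrees(np.arctan2(y[1],y[0])),"tilt",np.round(r.as_matrix()[:2,2],4),"F",np.round(o["wrist_force"],1),"w %.3f f %.1f"%(o["grip_width"],o["finger_force"]))
a=np.array(list(map(float,sys.argv[1:]))).reshape(-1,4)
for x,yy,z,w in a:
    w=np.radians(w); Y=np.array([np.cos(w),np.sin(w),0]); Z=np.array([0,0,-1.]); T=R.from_matrix(np.c_[np.cross(Y,Z),Y,Z])
    print(np.round(r.inv().apply(np.array([x,yy,z])/1000-p)*100,2),np.round((r.inv()*T).as_rotvec(degrees=True),2))
E
python3 inc.py 222 -610 380 290 500 -240 380 310 564 252 250 328.6
```

```text
t 0.10 pos [ 221.9 -610.3  230.5] yawY -70.01 tilt [-0.0007  0.0014] F [-0.1  0.3  0.1] w 0.998 f 0.0
[  0.02  -0.05 -14.95] [-0.09  0.01 -0.01]
[ 38.79 -25.32 -14.92] [-9.000e-02 -1.000e-02 -2.001e+01]
[ 61.62 -69.35  -1.85] [-9.000e-02 -2.000e-02 -3.861e+01]
```

Emit:
arm_command(increments=[0, 0, -5, 0, 0, 0, 8.5, 0, 0, -10, 0, 0, 0, 8.5, 0, 0, -15, 0, 0, 0, 8.5, 4.3, -2.8, -15, 0, 0, -2, 8.5, 8.6, -5.6, -15, 0, 0, -4, 8.5, 12.9, -8.4, -15, 0, 0, -6, 8.5, 17.2, -11.2, -15, 0, 0, -9, 8.5, 21.5, -14, -15, 0, 0, -11, 8.5, 25.8, -16.8, -15, 0, 0, -13, 8.5, 30.1, -19.6, -15, 0, 0, -15, 8.5, 34.4, -22.4, -15, 0, 0, -18, 8.5, 38.8, -25.3, -15, 0, 0, -20, 8.5])

```text
time_s: 1.3
position: [0.4931, -0.2493, 0.3811]
orientation: [-2.951, -1.077, 0.001]
wrist_force: [0.8, -0.4, -0.2]
grip_width: 0.995
finger_force: 0.0
```

```bash
python3 inc.py 564 252 200 328.6
```

```text
t 1.30 pos [ 493.1 -249.3  381.1] yawY -49.92 tilt [-0.0004 -0.    ] F [ 0.8 -0.4 -0.2] w 0.995 f 0.0
[ 37.71 -33.78  18.1 ] [ -0.02   0.02 -18.52]
```

Emit:
arm_command(increments=[3.3, -3.05, 1.6, 0, 0, -2, 8.5, 6.6, -6.1, 3.2, 0, 0, -4, 8.5, 9.9, -9.15, 4.8, 0, 0, -5, 8.5, 13.2, -12.2, 6.4, 0, 0, -7, 8.5, 16.5, -15.2, 8, 0, 0, -9, 8.5, 19.8, -18.3, 9.6, 0, 0, -10, 8.5, 23.1, -21.3, 11.2, 0, 0, -12, 8.5, 26.4, -24.4, 12.8, 0, 0, -14, 8.5, 29.7, -27.4, 14.4, 0, 0, -15, 8.5, 33, -30.5, 16, 0, 0, -17, 8.5, 36.5, -33.6, 18, 0, 0, -18.6, 8.5, 36.5, -33.6, 18, 0, 0, -18.6, 8.5])

```text
time_s: 2.5
position: [0.5529, 0.2485, 0.1984]
orientation: [-2.727, -1.548, 0.004]
wrist_force: [-0.7, 0.3, 0.2]
grip_width: 0.992
finger_force: 0.0
```

```bash
cat > sq.py <<'E'
from h import *
cs={n:grab(n) for n in("top","scene")}
import pickle; pickle.dump(cs,open("last.pkl","wb"))
T=cs["top"]; s=cs["scene"]
cv2.imwrite("pics/near.png",np.hstack([cv2.resize(T["img"][155:230,165:265],(400,300)),cv2.resize(s["img"][185:275,260:380],(400,300))])[:,:,::-1])
E
python3 sq.py; python3 inc.py 564 252 36 328.6
```

```text
t 2.60 pos [555.1 242.1 200. ] yawY -31.26 tilt [-0.0024 -0.0004] F [ 0.7 -1.   0.3] w 0.995 f 0.0
[ 1.33  0.27 16.4 ] [-0.1   0.09  0.14]
```

View pics/near.png

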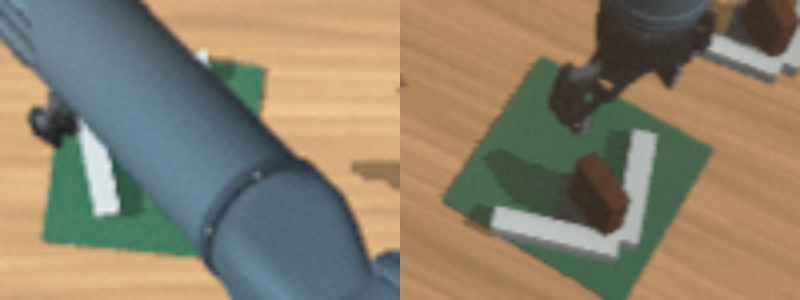

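The top view has the arm over the mat. The scene view has the open fingers above and behind the grip, which reaches from about (583,165) to (615,230). The square hasn't been touched. I'll descend and correct the offset on the way.

Emit:
arm_command(increments=[0.7, 0.15, 4, 0, 0, 0, 8.5, 1.33, 0.27, 8, 0, 0, 0, 8.5, 1.33, 0.27, 11, 0, 0, 0, 8.5, 1.33, 0.27, 13, 0, 0, 0, 8.5, 1.33, 0.27, 14.5, 0, 0, 0, 8.5, 1.33, 0.27, 14.5, 0, 0, 0, 8.5, 1.33, 0.27, 14.5, 0, 0, 0, 8.5])

```text
time_s: 3.3
position: [0.5662, 0.2504, 0.0572]
orientation: [2.74, 1.535, 0.002]
wrist_force: [0.9, 1.4, 0.8]
grip_width: 0.992
finger_force: 0.0
```

```bash
sed -i 's/near.png/near2.png/' sq.py; python3 sq.py; python3 inc.py 564 252 37 328.6
```

```text
t 3.40 pos [566.5 251.   57.8] yawY -31.45 tilt [0.0023 0.0009] F [0.1 0.1 0. ] w 0.991 f 0.0
[-0.05 -0.27  2.08] [ 0.08 -0.11 -0.05]
```

View pics/near2.png

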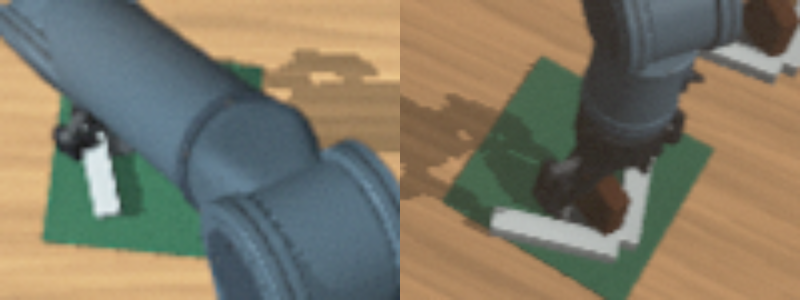

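The fingers straddle the grip: one is in front at about (560,190) and the other is behind it. I'll descend the last 2 cm and close.

Emit:
arm_command(increments=[-0.05, -0.2, 1, 0, 0, 0, 8.5, -0.05, -0.2, 2.1, 0, 0, 0, 8.5, -0.05, -0.2, 2.1, 0, 0, 0, 6, -0.05, -0.2, 2.1, 0, 0, 0, 4, -0.05, -0.2, 2.1, 0, 0, 0, 1, -0.05, -0.2, 2.1, 0, 0, 0, 1, -0.05, -0.2, 2.1, 0, 0, 0, 1, -0.05, -0.2, 2.1, 0, 0, 0, 1, -0.05, -0.2, 2.1, 0, 0, 0, 1, -0.05, -0.2, 2.1, 0, 0, 0, 1], newtons=60)

```text
time_s: 4.4
position: [0.5638, 0.2518, 0.0357]
orientation: [-2.74, -1.537, -0.001]
wrist_force: [-0.2, -0.1, 4.8]
grip_width: 0.272
finger_force: 60.0
```

```bash
python3 inc.py 564 252 220 328.6
```

```text
t 4.40 pos [563.8 251.8  35.7] yawY -31.42 tilt [0.0008 0.0005] F [-0.2 -0.1  4.8] w 0.272 f 60.0
[ 4.000e-02  1.000e-02 -1.843e+01] [ 0.02 -0.05 -0.02]
```

Gripped: the opening is 23 mm and the grip force 60 N. Next I lift and carry the square over to above the corner.

Emit:
arm_command(increments=[0, 0, -3, 0, 0, 0, 1, 0, 0, -7.5, 0, 0, 0, 1, 0, 0, -12, 0, 0, 0, 1, -1.5, 0.7, -16, 0, 0, 0, 1, -5, 2.3, -18.4, 0, 0, 3, 1, -9, 4.2, -18.4, 0, 0, 5, 1, -13, 6, -18.4, 0, 0, 8, 1, -17, 7.9, -18.4, 0, 0, 10, 1, -21, 9.8, -18.4, 0, 0, 12, 1, -25, 11.6, -18.4, 0, 0, 14, 1, -29, 13.5, -18.4, 0, 0, 16, 1, -33, 15.3, -18.4, 0, 0, 18, 1])

```text
time_s: 5.6
position: [0.5204, -0.1117, 0.2183]
orientation: [-2.947, -1.087, 0.003]
wrist_force: [1.3, -0.5, -3.8]
grip_width: 0.277
finger_force: 60.2
```

```bash
python3 inc.py 507.8 -243.5 220 304.8 507.8 -243.5 110 304.8
```

```text
t 5.60 pos [ 520.4 -111.7  218.3] yawY -49.50 tilt [-0.0022  0.0002] F [ 1.3 -0.5 -3.8] w 0.277 f 60.2
[-9.52  9.2  -0.17] [-0.09  0.09  5.7 ]
[-9.5   9.22 10.83] [-0.09  0.09  5.7 ]
```

Emit:
arm_command(increments=[-3, 3, 0, 0, 0, 2, 1, -6, 6, 0, 0, 0, 4, 1, -9.2, 8.7, 0, 0, 0, 5.7, 1, -9.2, 8.7, 3, 0, 0, 5.7, 1, -9.2, 8.7, 6, 0, 0, 5.7, 1, -9.2, 8.7, 9, 0, 0, 5.7, 1, -9.2, 8.7, 9, 0, 0, 5.7, 1, -9.2, 8.7, 9, 0, 0, 5.7, 1])

```text
time_s: 6.4
position: [0.5081, -0.2355, 0.1289]
orientation: [-2.996, -0.942, 0.003]
wrist_force: [-0.4, -0.1, -4.1]
grip_width: 0.274
finger_force: 60.4
```

```bash
cat > sq2.py <<'E'
from h import *
import sys
cs={n:grab(n) for n in("top","scene")}
import pickle; pickle.dump(cs,open("last.pkl","wb"))
T=cs["top"]; s=cs["scene"]
cv2.imwrite(sys.argv[1],np.hstack([cv2.resize(T["img"][150:240,265:385],(400,300)),cv2.resize(s["img"][115:220,140:280],(400,300))])[:,:,::-1])
E
python3 sq2.py pics/seat1.png; python3 inc.py 507.8 -243.5 50 304.8 
```

```text
t 6.50 pos [ 509.7 -236.1  130.7] yawY -55.11 tilt [ 0.002  -0.0008] F [ 0.2  0.8 -4.5] w 0.271 f 60.4
[-0.59  0.48  8.07] [ 0.1  -0.07  0.09]
```

View pics/seat1.png

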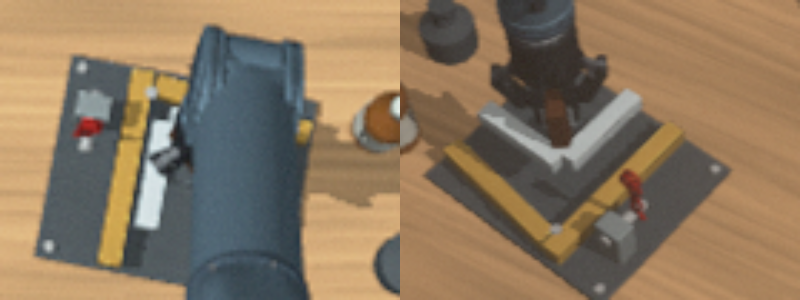

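The square hangs level over the plate, clear of both bars. In the scene crop its heel is at about (560,165) and the inner corner at (556,230). I'll lower it almost to the plate, still offset from the bars.

Emit:
arm_command(increments=[-0.3, 0.25, 3, 0, 0, 0, 1, -0.6, 0.5, 6, 0, 0, 0, 1, -0.6, 0.5, 7.5, 0, 0, 0, 1, -0.6, 0.5, 8.5, 0, 0, 0, 1, -0.6, 0.5, 8.8, 0, 0, 0, 1, -0.6, 0.5, 8.8, 0, 0, 0, 1, -0.6, 0.5, 8.8, 0, 0, 0, 1])

```text
time_s: 7.2
position: [0.5077, -0.2435, 0.0424]
orientation: [2.996, 0.942, 0.002]
wrist_force: [-0.3, -1.5, -3.7]
grip_width: 0.273
finger_force: 60.4
```

```bash
python3 inc.py 507.8 -243.5 39 304.8 537.3 -248.8 39 304.8  539.1 -239 39 304.8
```

```text
t 7.20 pos [ 507.7 -243.5   42.4] yawY -55.10 tilt [ 0.0018 -0.0007] F [-0.3 -1.5 -3.7] w 0.273 f 60.4
[0.01 0.01 0.34] [ 0.09 -0.06  0.1 ]
[2.13 2.13 0.34] [ 0.09 -0.06  0.1 ]
[2.84 1.43 0.34] [ 0.09 -0.06  0.1 ]
```

Emit:
arm_command(increments=[0, 0, 0.2, 0, 0, 0, 1, 0, 0, 0.35, 0, 0, 0, 1, 0, 0, 0.35, 0, 0, 0, 1, 0.25, -0.25, 0.35, 0, 0, 0, 1, 0.5, -0.5, 0.35, 0, 0, 0, 1, 0.6, -0.6, 0.35, 0, 0, 0, 1, 0.6, -0.6, 0.35, 0, 0, 0, 1])

```text
time_s: 7.9
position: [0.51, -0.2358, 0.0397]
orientation: [2.995, 0.941, 0.004]
wrist_force: [-0.0, -0.9, 7.8]
grip_width: 0.272
finger_force: 61.9
```

```bash
cat >> inc.py <<'E'
X=np.array([-.9842,.1771]); Yc=np.array([-.1771,-.9842])
d=p[:2]*1000-[539.1,-239.0]; F=o["wrist_force"][:2]
print("corner: pos x %.1f y %.1f  F x %.1f y %.1f  M %s"%(d@X,d@Yc,F@X,F@Yc,np.round(o["moment"],2)))
E
python3 inc.py
```

```text
t 7.90 pos [ 510.  -235.8   39.7] yawY -55.12 tilt [ 0.0033 -0.0018] F [-0.  -0.9  7.8] w 0.272 f 61.9
corner: pos x 29.2 y 2.0  F x -0.1 y 0.9  M [0.31 0.51 0.12]
```

Emit:
arm_command(increments=[0.07, -0.07, -0.05, 0, 0, 0, 1, 0.14, -0.14, -0.05, 0, 0, 0, 1, 0.21, -0.21, -0.05, 0, 0, 0, 1, 0.21, -0.21, -0.05, 0, 0, 0, 1])

```text
time_s: 8.3
position: [0.5099, -0.2332, 0.0397]
orientation: [2.995, 0.94, 0.003]
wrist_force: [-0.6, -1.8, 7.0]
grip_width: 0.276
finger_force: 62.0
```

```bash
python3 inc.py
```

```text
t 8.30 pos [ 509.9 -233.2   39.7] yawY -55.14 tilt [ 0.0024 -0.0019] F [-0.6 -1.8  7. ] w 0.276 f 62.0
corner: pos x 29.7 y -0.5  F x 0.2 y 1.9  M [-0.    0.43  0.02]
```

Emit:
arm_command(increments=[0.07, -0.07, -0.05, 0, 0, 0, 1, 0.14, -0.14, -0.05, 0, 0, 0, 1, 0.21, -0.21, -0.05, 0, 0, 0, 1, 0.21, -0.21, -0.05, 0, 0, 0, 1])

```text
time_s: 8.7
position: [0.5098, -0.233, 0.0399]
orientation: [2.993, 0.937, 0.001]
wrist_force: [-0.3, -9.4, 5.0]
grip_width: 0.275
finger_force: 61.5
```

```bash
python3 inc.py
```

```text
t 8.70 pos [ 509.8 -233.    39.9] yawY -55.25 tilt [ 0.0021 -0.0047] F [-0.3 -9.4  5. ] w 0.275 f 61.5
corner: pos x 29.9 y -0.7  F x -1.3 y 9.3  M [-1.65  0.29  0.07]
```

The square is on the rail at y ≈ −0.7 mm with 9 N of force. Now I slide it along the rail into the stile.

Emit:
arm_command(increments=[0.3, 0.4, 0, 0, 0, 0, 1, 0.65, 0.75, 0, 0, 0, 0, 1, 0.95, 1.05, 0, 0, 0, 0, 1, 1.25, 1.35, 0, 0, 0, 0, 1, 1.5, 1.6, 0, 0, 0, 0, 1, 1.75, 1.85, 0, 0, 0, 0, 1, 1.92, 2.02, 0, 0, 0, 0, 1, 1.92, 2.02, 0, 0, 0, 0, 1])

```text
time_s: 9.5
position: [0.5355, -0.2377, 0.0397]
orientation: [2.996, 0.937, -0.004]
wrist_force: [-5.7, -6.7, 9.6]
grip_width: 0.274
finger_force: 62.3
```

```bash
python3 inc.py
```

```text
t 9.50 pos [ 535.5 -237.7   39.7] yawY -55.25 tilt [-0.0014 -0.0033] F [-5.7 -6.7  9.6] w 0.274 f 62.3
corner: pos x 3.7 y -0.6  F x 4.4 y 7.6  M [-0.89  1.03  0.01]
```

Emit:
arm_command(increments=[0.1, 0.1, 0, 0, 0, 0, 1, 0.2, 0.2, 0, 0, 0, 0, 1, 0.3, 0.3, 0, 0, 0, 0, 1, 0.35, 0.35, 0, 0, 0, 0, 1, 0.35, 0.35, 0, 0, 0, 0, 1])

```text
time_s: 10.0
position: [0.5389, -0.2383, 0.0397]
orientation: [2.997, 0.938, -0.008]
wrist_force: [-10.6, -4.5, 14.4]
grip_width: 0.275
finger_force: 63.0
```

```bash
python3 inc.py
```

```text
t 10.00 pos [ 538.9 -238.3   39.7] yawY -55.25 tilt [-0.0042 -0.0029] F [-10.6  -4.5  14.4] w 0.275 f 63.0
corner: pos x 0.3 y -0.6  F x 9.6 y 6.3  M [-0.65  1.73  0.07]
```

Emit:
arm_command(increments=[0.1, 0.1, -0.1, 0, 0, 0, 1, 0.2, 0.2, -0.1, 0, 0, 0, 1, 0.2, 0.2, -0.1, 0, 0, 0, 1, 0.2, 0.2, -0.1, 0, 0, 0, 1, 0.2, 0.2, -0.1, 0, 0, 0, 1])

```text
time_s: 10.5
position: [0.5393, -0.2384, 0.04]
orientation: [-2.997, -0.938, 0.014]
wrist_force: [-14.1, -4.1, 14.8]
grip_width: 0.271
finger_force: 63.1
```

```bash
python3 inc.py; python3 sq2.py pics/seat2.png
```

```text
t 10.50 pos [ 539.3 -238.4   40. ] yawY -55.24 tilt [-0.0089 -0.002 ] F [-14.1  -4.1  14.8] w 0.271 f 63.1
corner: pos x -0.0 y -0.6  F x 13.1 y 6.5  M [-0.6   2.63  0.16]
```

View pics/seat2.png

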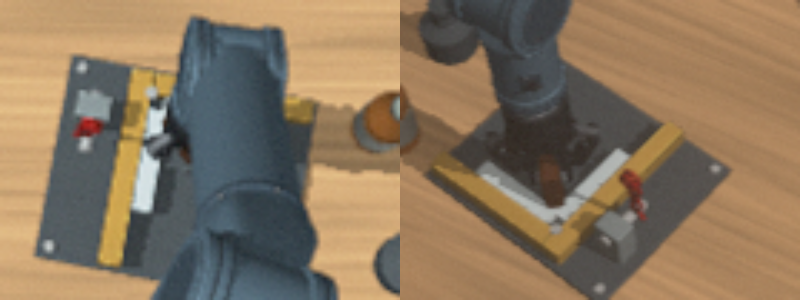

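The square is seated in both views. Its legs lie along the rail and the stile, and the heel is at the hinge pin, at about (555,225) in the scene crop. I'll press a little harder on the rail and hold.

Emit:
arm_command(increments=[0.1, -0.1, -0.05, 0, 0, 0, 1, 0.2, -0.15, -0.05, 0, 0, 0, 1, 0.2, -0.15, -0.05, 0, 0, 0, 1, 0.2, -0.15, -0.05, 0, 0, 0, 1, 0.2, -0.15, -0.05, 0, 0, 0, 1, 0.2, -0.15, -0.05, 0, 0, 0, 1, 0.2, -0.15, -0.05, 0, 0, 0, 1, 0.2, -0.15, -0.05, 0, 0, 0, 1])

```text
time_s: 11.4
position: [0.5393, -0.2382, 0.0401]
orientation: [2.997, 0.937, -0.017]
wrist_force: [-13.9, -8.3, 10.4]
grip_width: 0.272
finger_force: 62.6
```

```bash
python3 inc.py; cat > ang.py <<'E'
from h import *; import sys,pickle
c=grab("top") if len(sys.argv)<2 else pickle.load(open("last.pkl","rb"))["top"]
H,S,V=cols(c)
br=inroi(c,(H>15)&(H<30)&(S>130)&(V>120),np.array([.492,-.237]),.17)
for q in blobs(br,8): print(rect(c,q,.032))
s=grab("scene") if len(sys.argv)<2 else pickle.load(open("last.pkl","rb"))["scene"]
# stile & rail top outer edges in scene: fit lines by hull of brass mask
H,S,V=cols(s)
w=inroi(s,(S<60)&(V>140),np.array([.56,-.22]),.14)
for q in blobs(w,15): print("leg scene",rect(s,q,.028))
E
python3 ang.py old
```

```text
t 11.40 pos [ 539.3 -238.2   40.1] yawY -55.30 tilt [-0.0097 -0.0044] F [-13.9  -8.3  10.4] w 0.272 f 62.6
corner: pos x -0.1 y -0.8  F x 12.2 y 10.6  M [-1.69  2.66  0.23]
(array([ 505. , -172.9,  237. ,   49.1,  163.5,  506.6, -174.4,  167.8]), 396)
(array([ 575.4, -373.5,   27.7,   19.7,  178.8,  575.8, -372.1,   34.2]), 30)
leg scene (array([ 493.3, -196.8,   80.5,   19.6,  170.5,  494.4, -196. ,  169.4]), 107)
leg scene (array([ 572.5, -257.4,  136.2,   43.1,  101.6,  568.5, -243.9,   96.1]), 143)
```

The position and forces are steady: 12 N on the stile, 10.6 N on the rail, and the stile end is where true square predicts. I'll relax the side forces and lift straight up.

Emit:
arm_command(increments=[-0.3, -0.03, 0, 0, 0, 0, 1, -0.6, -0.07, -0.1, 0, 0, 0, 1, -0.7, -0.07, -0.3, 0, 0, 0, 1, -0.7, -0.07, -1, 0, 0, 0, 1, -0.7, -0.07, -2, 0, 0, 0, 1, -0.7, -0.07, -3.5, 0, 0, 0, 1, -0.7, -0.07, -6, 0, 0, 0, 1, -0.7, -0.07, -10, 0, 0, 0, 1, -0.7, -0.07, -14, 0, 0, 0, 1, -0.7, -0.07, -18, 0, 0, 0, 1])

```text
time_s: 12.4
position: [0.539, -0.235, 0.2222]
orientation: [-2.994, -0.945, -0.001]
wrist_force: [0.6, 0.5, -3.7]
grip_width: 0.277
finger_force: 60.5
```

```bash
python3 inc.py 564 252 220 328.6; python3 ang.py
```

```text
t 12.40 pos [ 539.  -235.   222.2] yawY -54.98 tilt [0.0004 0.0018] F [ 0.6  0.5 -3.7] w 0.277 f 60.5
[ 29.99 -38.45   0.31] [ -0.06  -0.09 -23.58]
corner: pos x 0.8 y -3.9  F x -0.5 y -0.6  M [-0.02 -0.06 -0.08]
(array([ 503.3, -175.2,  235.8,   32.5,  169.5,  501.4, -172.3,  169.6]), 390)
leg scene (array([ 467.2, -299.1,   67. ,   23.8,  133.9,  465.6, -300.6,  132.1]), 61)
```

Emit:
arm_command(increments=[2, -2.5, 0, 0, 0, -2, 1, 4.5, -5.8, 0, 0, 0, -4, 1, 7, -9, 0, 0, 0, -6, 1, 9.5, -12.2, 0, 0, 0, -8, 1, 12, -15.4, 0, 0, 0, -10, 1, 14.5, -18.6, 0, 0, 0, -12, 1, 17, -21.8, 0, 0, 0, -14, 1, 19.5, -25, 0, 0, 0, -16, 1, 22, -28.2, 0, 0, 0, -18, 1, 24.5, -31.4, 0, 0, 0, -20, 1, 27, -34.6, 0, 0, 0, -22, 1, 29, -37.5, 0, 0, 0, -23.6, 1])

```text
time_s: 13.7
position: [0.5607, 0.2398, 0.2195]
orientation: [-2.736, -1.539, 0.002]
wrist_force: [0.2, -0.7, -3.6]
grip_width: 0.277
finger_force: 60.5
```

```bash
python3 inc.py 556 245 220 328.6; python3 meas.py >/dev/null; python3 - <<'E'
from h import *
c=grab("top"); H,S,V=cols(c)
br=inroi(c,(H>15)&(H<30)&(S>130)&(V>120),np.array([.492,-.237]),.17)
for q in blobs(br,8): print(rect(c,q,.032))
E
```

```text
t 13.70 pos [560.7 239.8 219.5] yawY -31.28 tilt [-0.0019  0.0014] F [ 0.2 -0.7 -3.6] w 0.277 f 60.5
[ 0.2  -0.67 -0.04] [-0.14 -0.01  0.12]
corner: pos x 63.6 y -475.1  F x -0.3 y 0.7  M [ 0.08 -0.09  0.04]
(array([ 488.3, -263.3,  237.4,  210. ,  169.8,  536.3, -223. ,  133.6]), 648)
```

Emit:
arm_command(increments=[0, 0, 4.5, 0, 0, 0, 1, 0, 0, 9, 0, 0, 0, 1, 0, 0, 13, 0, 0, 0, 1, 0, 0, 16, 0, 0, 0, 1, 0, 0, 17.6, 0, 0, 0, 1, 0, 0, 18.2, 0, 0, 0, 1, 0, 0, 18.4, 0, 0, 0, 1, 0, 0, 18.4, 0, 0, 0, 1])

```text
time_s: 14.55
position: [0.5631, 0.237, 0.0375]
orientation: [-2.741, -1.535, -0.003]
wrist_force: [0.6, -0.0, -4.4]
grip_width: 0.272
finger_force: 60.4
```

```bash
python3 inc.py; cat > st.py <<'E'
from h import *
c=grab("top"); H,S,V=cols(c)
br=inroi(c,(H>15)&(H<30)&(S>130)&(V>120),np.array([.492,-.237]),.17)
v,u=np.nonzero(br); p=ray(c,np.c_[u,v],.032)*1000-[592.3,-201.6]
a=np.radians(169.8); X=np.array([np.cos(a),np.sin(a)]); Y=np.array([-X[1],X[0]]); q=np.c_[p@X,p@Y]
s=q[(q[:,1]>15)&(q[:,1]<185)&(q[:,0]<20)]; r=q[(q[:,0]>15)&(q[:,0]<200)&(q[:,1]<10)]
# mean centreline in bins -> line
def line(t,w):
    b=np.arange(t.min(),t.max(),8); i=np.digitize(t,b); m=[(t[i==k].mean(),(w[i==k].min()+w[i==k].max())/2) for k in range(1,len(b)) if (i==k).sum()>4]
    return np.polyfit(*np.array(m).T,1)
print("stile slope/offset (slope>0: leans in)",line(s[:,1],s[:,0]),np.polyfit(s[:,1],s[:,0],1),"rail",line(r[:,0],r[:,1]),np.polyfit(r[:,0],r[:,1],1))
E
python3 st.py
```

```text
t 14.55 pos [563.1 237.   37.5] yawY -31.51 tilt [0.0018 0.0012] F [ 0.6 -0.  -4.4] w 0.272 f 60.4
corner: pos x 60.7 y -472.7  F x -0.6 y -0.1  M [-0.01 -0.06 -0.01]
stile slope/offset (slope>0: leans in) [ 9.95813327e-03 -1.45385663e+01] [ 1.14107877e-02 -1.44711278e+01] rail [-6.62017597e-04 -1.29732804e+01] [ 1.17465165e-03 -1.31698072e+01]
```

Emit:
arm_command(increments=[0, 0, 0.1, 0, 0, 0, 1, 0, 0, 0.2, 0, 0, 0, 1, 0, 0, 0.25, 0, 0, 0, 1, 0, 0, 0.25, 0, 0, 0, 1])

```text
time_s: 15.0
position: [0.563, 0.2367, 0.0357]
orientation: [2.741, 1.534, 0.003]
wrist_force: [-2.8, -0.9, 8.4]
grip_width: 0.273
finger_force: 62.3
```

```bash
python3 inc.py; python3 st.py
```

```text
t 15.00 pos [563.  236.7  35.7] yawY -31.53 tilt [0.0018 0.0003] F [-2.8 -0.9  8.4] w 0.273 f 62.3
corner: pos x 60.7 y -472.4  F x 2.6 y 1.3  M [-0.36  0.78  0.03]
stile slope/offset (slope>0: leans in) [ 1.04332646e-02 -1.44690655e+01] [ 1.17654904e-02 -1.45071252e+01] rail [-4.66471554e-03 -1.25106503e+01] [-3.01413206e-03 -1.26358865e+01]
```

Emit:
arm_command(increments=[0, 0, -0.15, 0, 0, 0, 1, 0, 0, -0.15, 0, 0, 0, 5, 0, 0, -0.15, 0, 0, 0, 5, 0, 0, -0.15, 0, 0, 0, 5, 0, 0, -0.15, 0, 0, 0, 5, 0, 0, -1, 0, 0, 0, 5, 0, 0, -3, 0, 0, 0, 5, 0, 0, -7, 0, 0, 0, 5, 0, 0, -11, 0, 0, 0, 5, 0, 0, -15, 0, 0, 0, 5, 0, 0, -19, 0, 0, 0, 5, 0, 0, -19, 0, 0, 0, 5])

```text
time_s: 16.25
position: [0.5652, 0.2384, 0.2306]
orientation: [2.741, 1.534, 0.017]
wrist_force: [-0.2, -0.8, 0.0]
grip_width: 0.583
finger_force: 0.0
```

```bash
python3 inc.py 535.1 -125.4 220 290; python3 st.py; python3 - <<'E'
from h import *
T=grab("top"); s=grab("scene")
cv2.imwrite("pics/chk.png",np.vstack([np.hstack([cv2.resize(T["img"][155:230,165:265],(400,300)),cv2.resize(s["img"][185:275,260:380],(400,300))]),np.hstack([cv2.resize(T["img"][160:235,270:370],(400,300)),cv2.resize(s["img"][130:220,145:265],(400,300))])])[:,:,::-1])
# scene: stile top face bright brass only
H,S,V=cols(s); br=inroi(s,(H>15)&(H<30)&(S>130)&(V>100),np.array([.492,-.237]),.18)
v,u=np.nonzero(br); p=ray(s,np.c_[u,v],.032)*1000-[592.3,-201.6]
a=np.radians(169.8); X=np.array([np.cos(a),np.sin(a)]); Y=np.array([-X[1],X[0]]); q=np.c_[p@X,p@Y]
# inner edge of stile/rail top (hides side behind): max x per bin, max y per bin
def edge(t,w,lo,hi):
    b=np.arange(lo,hi,8.); i=np.digitize(t,b); m=[(t[i==k].mean(),w[i==k].max()) for k in range(1,len(b)) if (i==k).sum()>2]; return np.polyfit(*np.array(m).T,1)
k=q[:,0]<30; print("stile inner",edge(q[k,1],q[k,0],25,175)); k=q[:,1]<12; print("rail inner",edge(q[k,0],q[k,1],30,200))
H,S,V=cols(s); rd=inroi(s,((H<8)|(H>172))&(S>150)&(V>60),np.array([.52,-.12]),.12); n=proj(s,[[.5351,-.1254,.118],[.5351,-.1254,.131]]); print("pred",n)
for b in blobs(rd,5): y,x=np.nonzero(b); print("scene red",x.mean(),y.mean(),x.min(),x.max(),y.min(),y.max())
H,S,V=cols(T); rd=inroi(T,((H<8)|(H>172))&(S>150)&(V>60),np.array([.52,-.12]),.12); print("pred",proj(T,[[.5351,-.1254,.118],[.5351,-.1254,.131]]))
for b in blobs(rd,5): y,x=np.nonzero(b); print("top red",x.mean(),y.mean(),x.min(),x.max(),y.min(),y.max())
E
```

```text
t 16.25 pos [565.2 238.4 230.6] yawY -31.52 tilt [0.0098 0.0046] F [-0.2 -0.8  0. ] w 0.583 f 0.0
[-32.6   16.44   0.86] [ 0.15 -0.61 38.48]
corner: pos x 58.8 y -474.5  F x 0.0 y 0.8  M [ 0.05 -0.01 -0.01]
stile slope/offset (slope>0: leans in) [-1.13275361e-03 -1.32202906e+01] [-6.52506745e-04 -1.32121926e+01] rail [-1.14675467e-03 -1.29075566e+01] [-3.67959455e-04 -1.29637969e+01]
stile inner [-0.00978905 -2.83960372]
rail inner [ 0.0056732  -3.60754582]
pred [[219.7677474  177.50655602]
 [219.48114251 175.27968893]]
scene red 219.6 175.8 218 221 175 176
scene red 220.33333333333334 179.0 219 222 178 180
pred [[292.24405019 187.38383564]
 [292.51760178 186.72369689]]
top red 291.5 187.73076923076923 288 295 186 190
```

View pics/chk.png

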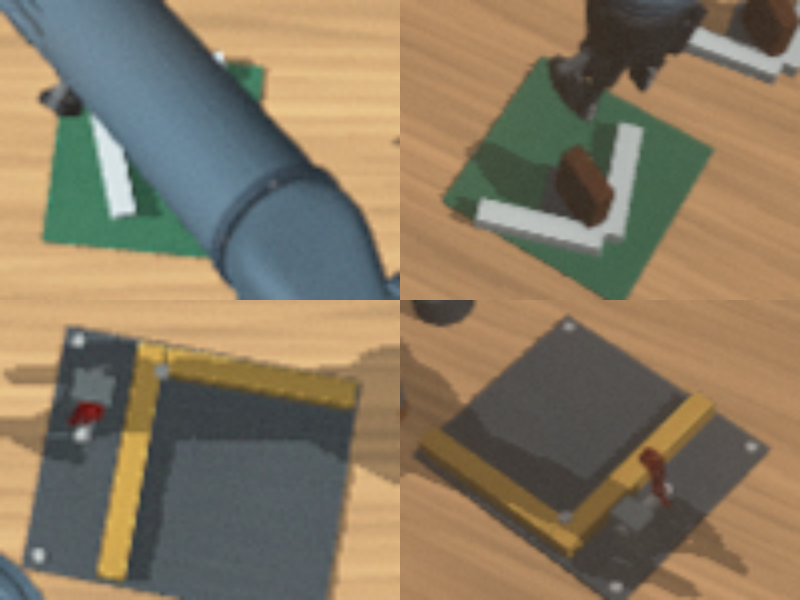

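The square lies flat on the mat, all of it on the green. The stile now stands square to the rail, with slopes within about 0.01 in both views. The red clip is where predicted, at top pixel (292,187). Next I close the fingers and move above the clip.

Emit:
arm_command(increments=[-2.5, 1.3, 0, 0, 0, 0, 0, -6, 3, 0, 0, 0, 0, 0, -10, 5, 0, 0, 0, 0, 0, -14, 7.1, 0, 0, 0, 0, 0, -18, 9.1, 0, 0, 0, 0, 0, -22, 11.1, 0, 0, 0, 0, 0, -26, 13.1, 0, 0, 0, 0, 0, -29.5, 14.9, 0, 0, 0, 0, 0, -32.6, 16.45, 0, 0, 0, 0, 0, -32.6, 16.45, 2, 0, 0, 0, 0, -32.6, 16.45, 4, 0, 0, 0, 0, -32.6, 16.45, 5, 0, 0, 0, 0])

```text
time_s: 17.6
position: [0.5299, -0.1276, 0.1709]
orientation: [-2.738, -1.532, 0.006]
wrist_force: [-0.1, -0.4, -0.2]
grip_width: -0.001
finger_force: 0.0
```

```bash
python3 inc.py 535.1 -125.4 138 328.5
```

```text
t 17.60 pos [ 529.9 -127.6  170.9] yawY -31.54 tilt [-0.005   0.0012] F [-0.1 -0.4 -0.2] w -0.001 f 0.0
[0.46 0.35 3.28] [-0.28  0.09 -0.04]
corner: pos x 28.8 y -108.1  F x 0.1 y 0.4  M [ 0.01  0.04 -0.07]
```

Emit:
arm_command(increments=[0.3, 0.2, 1, -0.2, 0, 0, 0, 0.46, 0.35, 2, -0.2, 0, 0, 0, 0.46, 0.35, 3, -0.2, 0, 0, 0, 0.46, 0.35, 3.2, -0.2, 0, 0, 0, 0.46, 0.35, 3.2, -0.2, 0, 0, 0])

```text
time_s: 18.1
position: [0.5373, -0.1254, 0.1415]
orientation: [2.739, 1.534, 0.002]
wrist_force: [0.7, 0.2, 0.1]
grip_width: 0.0
finger_force: 0.0
```

```bash
python3 inc.py 535.1 -125.4 106 328.5
```

```text
t 18.10 pos [ 537.3 -125.4  141.5] yawY -31.50 tilt [ 0.0024 -0.0017] F [0.7 0.2 0.1] w 0.000 f 0.0
[-0.12 -0.2   3.55] [ 0.17  0.01 -0.  ]
corner: pos x 21.9 y -111.5  F x -0.7 y -0.3  M [-0.03 -0.05 -0.02]
```

Now push straight down, slowly, and watch the force.

Emit:
arm_command(increments=[-0.1, -0.15, 0.7, 0, 0, 0, 0, -0.1, -0.15, 1.1, 0, 0, 0, 0, -0.1, -0.15, 1.4, 0, 0, 0, 0, -0.1, -0.15, 1.7, 0, 0, 0, 0, -0.1, -0.15, 1.7, 0, 0, 0, 0])

```text
time_s: 18.6
position: [0.5356, -0.1257, 0.1245]
orientation: [2.739, 1.533, 0.002]
wrist_force: [0.3, -0.1, 0.4]
grip_width: -0.001
finger_force: 0.0
```

```bash
python3 inc.py 535.1 -125.4 106 328.5
```

```text
t 18.60 pos [ 535.6 -125.7  124.5] yawY -31.52 tilt [ 0.0028 -0.0019] F [ 0.3 -0.1  0.4] w -0.001 f 0.0
[-0.   -0.06  1.85] [ 0.19  0.01 -0.02]
corner: pos x 23.5 y -110.9  F x -0.3 y 0.1  M [ 0.03  0.02 -0.03]
```

```bash
python3 - <<'E'
from h import *
T=grab("top"); s=grab("scene")
cv2.imwrite("pics/clip1.png",np.hstack([cv2.resize(T["img"][160:220,260:340],(400,300)),cv2.resize(s["img"][150:210,180:260],(400,300))])[:,:,::-1])
print(proj(s,[[.5351,-.1254,.131],[.5356,-.1257,.1245]]))
H,S,V=cols(s); rd=inroi(s,((H<8)|(H>172))&(S>130)&(V>40),np.array([.52,-.12]),.12)
for b in blobs(rd,3): y,x=np.nonzero(b); print("scene red",x.mean(),y.mean(),x.min(),x.max(),y.min(),y.max())
E
```

```text
[[219.48114251 175.27968893]
 [219.46781707 176.47318731]]
scene red 221.53846153846155 181.80769230769232 218 224 179 186
scene red 224.5 191.5 224 225 191 192
```

View pics/clip1.png

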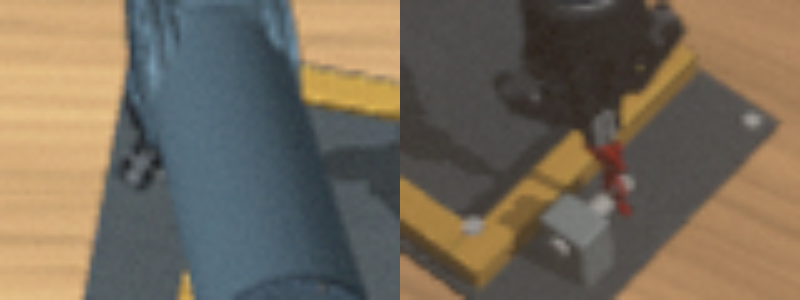

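The scene crop shows the closed fingertips on top of the red coil, at about (605,150). They are centred, so I continue straight down.

Emit:
arm_command(increments=[0, 0, 0.3, 0.1, 0, 0, 0, 0, 0, 0.6, 0.1, 0, 0, 0, 0, 0, 0.9, 0.1, 0, 0, 0, 0, 0, 1.2, 0.1, 0, 0, 0])

```text
time_s: 19.1
position: [0.5359, -0.1255, 0.1126]
orientation: [2.74, 1.534, 0.002]
wrist_force: [-0.1, 0.2, 4.5]
grip_width: 0.001
finger_force: 1.8
```

```bash
python3 inc.py 535.1 -125.4 106 328.5
```

```text
t 19.10 pos [ 535.9 -125.5  112.6] yawY -31.51 tilt [ 0.0019 -0.0009] F [-0.1  0.2  4.5] w 0.001 f 1.8
[-0.03 -0.08  0.66] [ 0.12 -0.01 -0.01]
corner: pos x 23.2 y -111.1  F x 0.2 y -0.2  M [0.06 0.11 0.02]
```

Force is 4.5 N while moving, which matches the clip sliding. Push on to the stop.

Emit:
arm_command(increments=[0, 0, 0.3, 0, 0, 0, 0, 0, 0, 0.6, 0, 0, 0, 0, 0, 0, 0.8, 0, 0, 0, 0, 0, 0, 1, 0, 0, 0, 0, 0, 0, 1, 0, 0, 0, 0])

```text
time_s: 19.6
position: [0.5363, -0.1256, 0.1054]
orientation: [2.739, 1.533, 0.001]
wrist_force: [-9.2, 0.3, 32.7]
grip_width: -0.002
finger_force: 15.7
```

```bash
python3 inc.py 535.1 -125.4 106 328.5
```

```text
t 19.60 pos [ 536.3 -125.6  105.4] yawY -31.52 tilt [ 0.002  -0.0023] F [-9.2  0.3 32.7] w -0.002 f 15.7
[-0.04 -0.11 -0.06] [ 0.16  0.05 -0.02]
corner: pos x 22.9 y -111.1  F x 9.1 y 1.3  M [ 0.27  2.17 -0.02]
```

It stopped solid at 105.4 mm with 33 N, so the clip is home. I hold it briefly and then retreat up.

Emit:
arm_command(increments=[0, 0, 0, 0, 0, 0, 0, 0, 0, 0, 0, 0, 0, 0, 0, 0, -0.5, 0, 0, 0, 0, 0, 0, -2, 0, 0, 0, 0, 0, 0, -6, 0, 0, 0, 0, 0, 0, -11, 0, 0, 0, 0, -4, 0, -15, 0, 0, 0, 0, -8, 2, -18, 0, 0, 0, 0, -12, 4, -18, 0, 0, 0, 0, -16, 6, -18, 0, 0, 0, 0, -20, 8, -18, 0, 0, 0, 0, -20, 8, -18, 0, 0, 0, 0])

```text
time_s: 20.8
position: [0.4959, -0.346, 0.2826]
orientation: [2.746, 1.518, -0.004]
wrist_force: [0.4, -0.4, -0.3]
grip_width: -0.0
finger_force: 0.0
```

```bash
python3 inc.py; python3 st.py; python3 - <<'E'
from h import *
T=grab("top"); s=grab("scene")
cv2.imwrite("pics/fin.png",np.vstack([np.hstack([cv2.resize(T["img"][155:230,165:265],(400,300)),cv2.resize(s["img"][185:275,260:380],(400,300))]),np.hstack([cv2.resize(T["img"][160:235,270:370],(400,300)),cv2.resize(s["img"][130:220,145:265],(400,300))])])[:,:,::-1])
E
```

```text
t 20.80 pos [ 495.9 -346.   282.6] yawY -32.12 tilt [-0.0002 -0.0045] F [ 0.4 -0.4 -0.3] w -0.000 f 0.0
corner: pos x 23.6 y 112.9  F x -0.4 y 0.3  M [ 0.01  0.03 -0.  ]
stile slope/offset (slope>0: leans in) [-3.63751005e-03 -1.23689864e+01] [-3.79918901e-03 -1.21707346e+01] rail [-4.85878666e-03 -1.25063992e+01] [-3.34472657e-03 -1.25626697e+01]
```

View pics/fin.png

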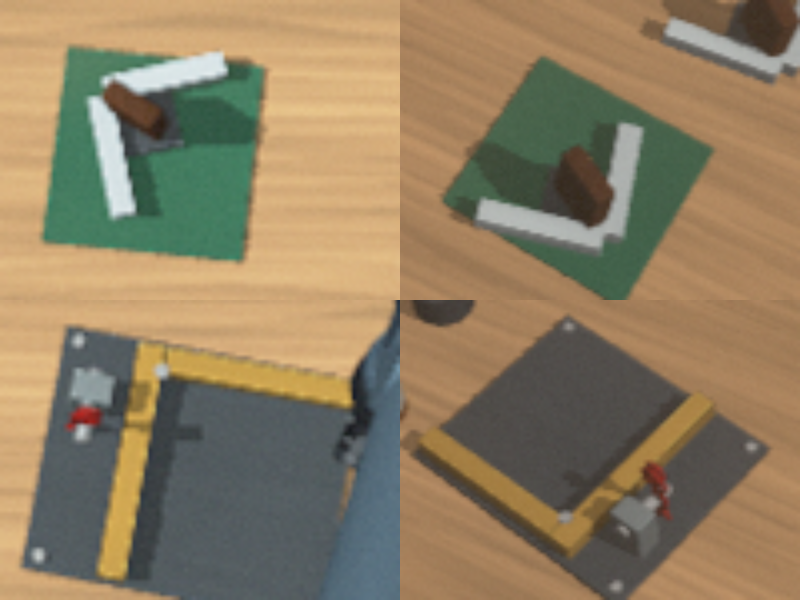

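The final view shows the square flat on the mat, the stile perpendicular to the rail (slope about 0.004), and the clip lower, with its bow over the pin at about (655,480). The arm is clear, so I hand in.

```bash
python3 -c "
from rig import workorder
print(workorder.hand_in())"
```

```text
the job is handed in; nothing more can be done
None
```

The job is handed in, though no verdict came back: I pressed the square home against rail and stile, pushed the clip down to its stop and laid the square flat on the mat, and the last images show the stile square to within about 0.01 rad.

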